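# Hold the hidden bolt head while the nut draws the fence up

### The arm

A 6-joint arm with a two-finger parallel gripper is mounted at the origin on a cart in front of the work surface, level with it; the furniture and walls round the work are solid. World frame = base frame: x ahead of the robot, y to its left, z up, the work surface at z = 0. Lengths are in mm, angles in rad, forces in N, time in s.
With the tool pointing down it reaches from about 325 to 900 mm from the base axis. Payload 3.5 kg.
Tool frame: the origin (TCP) lies between the finger pads, 19 mm behind the fingertips; this is the grasp point; z points along the fingers, y is the line along which they close (so a half turn about z gives the same grasp; the last joint's range is limited). The gripper opens to 85 mm and grips with 20 to 120 N. Pads are 22 mm wide; open, the fingers measure 114 mm over their backs; the gripper's body (76 mm by 85 mm) begins 54 mm behind the grasp point. The pads swing forward as they close: fully open they stand 13 mm farther back than shut.
Start: joints at [-1.395, 0.276, -0.026, 1.268, 0, 1.467], TCP at [171.989, -600.867, 250.013] pointing down, gripper open.
Joint ranges: [-3.12, 3.12], [-0.85, 1.88], [-1.08, 1.24], [-1.95, 2.15], [-1.57, 1.53], [-3.14, 3.14]. Speed limits (rad/s): [2.57, 2.57, 3.14, 3.14, 3.14, 3.14].

### API

Orientations are given as a unit quaternion [x, y, z, w].
In Python, from rig import arm, imaging gives the robot as it stands. Calls block until the motion is done:
- arm.move_pose(position, orientation): joint-space move of the TCP to a pose.
- arm.move_straight(position, ori=None, vel=150): straight line of the TCP; ori=None keeps the orientation; vel is the mean speed in mm/s.
- arm.goto_joints(angles): joint-space move.
- arm.set_gripper(opening, strength=None): finger opening in mm; strength is the grip in N (None keeps the last); returns when the fingers have stopped.
- arm.sleep(seconds).
- arm.inverse_kinematics(position, orientation): joint angles nearest the present ones, or None.
- arm.get_obs(): the state.
- imaging.read_camera(name): name is "side" or "top" or "wrist"; returns the picture (400x640x3 uint8, red, green, blue); there is no depth.
- imaging.get_calibration(name): a dict with "fx", "fy", "cx", "cy" (pixels), "distortion" ([k1, k2, p1, p2, k3] as OpenCV has them; the pictures are not rectified), "position" and "rotation" of the camera in the world; the wrist camera has in their place "mount" (4x4, takes a point from camera to tool coordinates, whose origin is the TCP and whose axes are the flange's). Camera axes: x right, y down, z forward; pixel columns grow to the right and rows downward; lengths in mm; the calibration is good to about 2 mm. A picture is of the moment at which its call begins: read the wrist's pose just before it. get_calibration takes no time and is no camera call.
A pose or a line that the arm cannot do raises arm.PlanningError and nothing moves.
- arm.close_job(): hands the job in; it is judged then, once.
The state is a dict: "clock": time; "qpos": joint angles; "dq": joint speeds; "joint_efforts": joint torques, N m; "tcp_pos": TCP position; "tool_rot": TCP orientation; "wrist_force": force on the tool from outside, world axes, zero at the start; "moment": the same for the moment, N m; "opening": finger opening in mm; "grasp_force": force on a finger pad.
Only numpy, scipy, OpenCV 4.12 (cv2) and the standard library are available. Lean on these libraries where they do the work, as an engineer would, in place of code of your own. Each camera call takes 0.05 s, during which the arm holds its last target. There are 200 camera calls.

### The job

The fence of the glue-up jig is to be drawn up on its slotted spacer: the slow nut driver is already running, but the bolt only goes round with the nut. First lift the slotted aluminium spacer out of its wooden rack, lower it legs-down astride the bolt into the slit between the fence block and the steel bracket until it stands on the jig's board, and let it go. Then reach down into the narrow gap behind the bracket, grip the bolt's hexagon head, keep it from turning until the nut has drawn the fence fully home, and finish while still holding the head; leave the glue bottle, the offcut and the sanding block where they are.

Things in the scene. Friction and masses are not known exactly. Their poses are not given: they have to be found in the camera images.
- jig: fixed jig; origin on the bench under the bolt axis, in the plane of the steel bracket's front face; x along the bolt away from the driver, z up. Frame in mm: plywood board x -260..90, y -70..70, top z 18; bolt axis y 0, z 75; bracket upright x 0..6, y -40..40, top z 91, foot to z 23; wooden backing rail x 54..84, y -65..65, top z 103; driver x -240..-46, y -35..35, up to z 102
- slit (a point): on the board, under the bolt, midway between the light wooden fence block (y -45..45 mm of the jig, top 91 mm above the bench) and the bracket's front face; the slit is 14.9 mm wide at the start. The spacer's origin belongs here, its thickness along the jig's x
- bolt: 14 mm bolt along the jig's x; origin on its axis at the bracket's front face, x toward the head. Behind the bracket, mm along x: brass bush 6..18 (radius 11), washer to 20.5 (radius 14), hexagon head 20.5..32.5, 22 across flats, 25.4 across corners; two flats face +-y of this frame, which turns with the bolt. The gap x 6..54 is open at the top and both sides
- bolt_head (a point): middle of the hexagon head, on the bolt axis, 75 mm above the bench. Free, the bolt turns with the nut at about 2 rad/s; closing fingers turn it until two flats lie on them. Held, it pulls with 0.05 N m while the nut runs up and 0.3 N m once the fence is home; a grip of 60 N holds it
- fence (a joint): how far the nut has drawn the fence toward the bracket, m: 0 at the start, 0.0045 fully home (slit then 10.4 mm). It moves only while the bolt is kept from turning: 2 mm a turn, about 9 s from 0 to home
- spindle (a joint): angle of the driver's socket and nut, rad, always growing: about 2 rad/s when the bolt goes round with it, 1.6 rad/s when the bolt is held, 0 once the fence is home and the bolt is still held
- spacer: loose slotted spacer plate of aluminium, 10 mm thick (its x), 50 mm wide (its y), 103 mm tall (its z), about 0.1 kg; origin at the middle of its lower edge between the legs. Two legs 15 mm wide with rounded ends, the open slot between them 20 mm wide and 70 mm high; the grip tab at the top is 34 mm wide, from z = 78 to 103. It starts upright, legs down, in the rack's groove
- rack: fixed wooden rack 70 x 100 x 44 mm (x, y, z), origin at the middle of its underside; a groove 12 mm wide along its y through the middle, groove floor at z = 15 mm, holds the spacer upright
- glue_bottle: bystander: standing glue bottle, 58 mm thick, 164 mm tall; origin at the middle of its underside
- offcut_1: bystander: wooden offcut 45 x 60 x 20 mm; origin at the middle of its underside
- sand_block: bystander: brown sanding block 45 x 85 x 28 mm; origin at the middle of its underside
Things that resemble listed ones, but are neither listed nor needed, are in the scene too. Of the things shaped like the spacer, the aluminium one is meant.

How it is judged:
By the outcome, as a careful person would: the job done as asked, in the order asked, and still so for the second after the job is handed in, while the arm keeps its last pose, push and grip.
It also fails if it takes over 70 s, if anything falls off the work surface, if the arm or the gripper's body presses on something with over 40 N, if the wrist force passes 120 N, or if a joint passes its speed limit or range.

## Working session

There is one attempt and no reset: what is moved stays moved. The work goes in short steps, each a Python script; the robot and the scene stay as the last script left them, time stands still between calls to the robot, and variables do not carry over. Pictures are saved under pics/ and viewed, at most 10 in all, crops included, and the job is handed in when it is done.

```bash
mkdir -p pics
python3 - <<'E'
from rig import arm, imaging
import cv2,numpy as np
for n in("side","top"):
    im=imaging.read_camera(n); cv2.imwrite(f"pics/{n}0.png",im[:,:,::-1]); c=imaging.get_calibration(n); print(n,{k:np.round(v,4).tolist() for k,v in c.items()})
print(imaging.get_calibration("wrist")); print(arm.get_obs())
E
```

```text
side {'fx': 361.8405, 'fy': 361.8405, 'cx': 318.2201, 'cy': 200.8543, 'distortion': [-0.0752, 0.0, 0.0, 0.0, 0.0], 'position': [476.2993, -634.9036, 575.8672], 'rotation': [0.8847, -0.0751, 0.0487, -0.4575]}
top {'fx': 399.0197, 'fy': 399.0197, 'cx': 324.2262, 'cy': 192.92, 'distortion': [0.0228, 0.0, 0.0, 0.0, 0.0], 'position': [481.9973, 43.8705, 1227.8371], 'rotation': [0.7124, -0.6992, 0.0423, -0.0437]}
{'fx': 320.75739210843443, 'fy': 320.75739210843443, 'cx': 320.59556052057235, 'cy': 201.08892268617478, 'distortion': array([0.01679795, 0.        , 0.        , 0.        , 0.        ]), 'mount': array([[-8.54419348e-05, -9.54436003e-01, -2.98415665e-01,
         7.75207018e+01],
       [ 9.99999968e-01, -1.52548994e-04,  2.01585666e-04,
         4.50474639e-01],
       [-2.37923627e-04, -2.98415638e-01,  9.54435986e-01,
        -1.25124805e+02],
       [ 0.00000000e+00,  0.00000000e+00,  0.00000000e+00,
         1.00000000e+00]])}
{'clock': 0.1, 'qpos': array([-1.39540464e+00,  2.77080319e-01, -2.77616284e-02,  1.26800816e+00,
       -1.26790514e-05,  1.46739105e+00]), 'dq': array([-0.00147785, -0.00069293,  0.00199379, -0.00090861,  0.00250795,
       -0.00016055]), 'joint_efforts': array([ 2.65130266e-04, -4.46709466e+01,  2.96128052e+01,  8.48481461e-03,
       -6.06647063e-05,  5.75110604e-06]), 'tcp_pos': array([ 171.86424384, -600.19891324,  248.94853721]), 'tool_rot': array([ 9.90299232e-01,  1.38947386e-01, -4.32885632e-05, -1.02599857e-03]), 'wrist_force': array([-1.03165533,  0.62757136,  0.41715967]), 'moment': array([ 0.05670458,  0.02694551, -0.03692892]), 'grasp_force': 0.0, 'opening': 85.29386135411187}
```

View pics/top0.png

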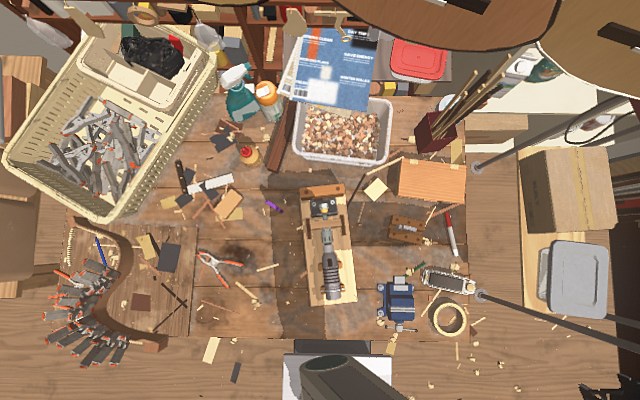

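View pics/side0.png

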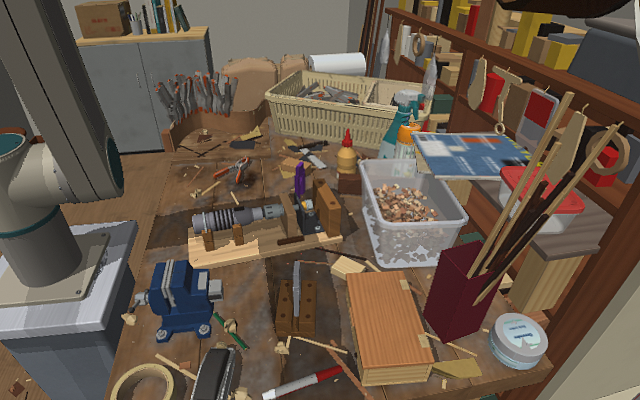

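The top view shows the jig, with the driver at about (330,280) and the backing rail at (322,188). The rack with the aluminium plate is at about (405,229), and a purple lookalike is at (275,207). The side view agrees: rack and plate at (297,300), bolt at about (305,215). Next I'll zoom in on both.

```bash
cat > h.py <<'E'
from rig import arm, imaging
import cv2,numpy as np
from scipy.spatial.transform import Rotation as R
def cam(n,obs=None):
    c=imaging.get_calibration(n); K=np.array([[c["fx"],0,c["cx"]],[0,c["fy"],c["cy"]],[0,0,1]]); d=np.array(c["distortion"])
    if n=="wrist":
        T=np.eye(4); T[:3,:3]=R.from_quat(obs["tool_rot"]).as_matrix(); T[:3,3]=obs["tcp_pos"]; M=T@c["mount"]; return K,d,M[:3,3],M[:3,:3]
    return K,d,np.array(c["position"]),R.from_quat(c["rotation"]).as_matrix()
def plane(c,px,z):
    K,d,p,r=c; u=cv2.undistortPoints(np.array(px,float).reshape(-1,1,2),K,d)[:,0]
    v=np.c_[u,np.ones(len(u))]@r.T; return p+v*((z-p[2])/v[:,2])[:,None]
def proj(c,P):
    K,d,p,r=c; return cv2.projectPoints((np.atleast_2d(P)-p)@r,np.zeros(3),np.zeros(3),K,d)[0][:,0]
def down(yaw): # tool x axis at yaw, pointing down; tool y at yaw-90deg
    return (R.from_euler('z',yaw)*R.from_quat([1,0,0,0])).as_quat()
E
python3 - <<'E'
from h import *
c=cam("top")
print(plane(c,[[330,305],[307,306],[355,302]],18).round(0).tolist(), plane(c,[[302,185],[345,184]],103).round(0).tolist())
print(plane(c,[[405,229],[390,220],[423,225],[388,235],[423,242]],44).round(0).tolist())
im=cv2.imread("pics/top0.png"); 
a=cv2.resize(im[170:320,290:370],None,fx=4,fy=4,interpolation=cv2.INTER_CUBIC); b=cv2.resize(im[205:255,375:435],None,fx=7,fy=7,interpolation=cv2.INTER_CUBIC)
o=np.zeros((600,740,3),np.uint8); o[:,:320]=a; o[:350,320:740]=b; cv2.imwrite("pics/crop.png",o)
E
```

```text
[[297.0, 24.0, 18.0], [293.0, 92.0, 18.0], [307.0, -49.0, 18.0]] [[641.0, 111.0, 103.0], [646.0, -11.0, 103.0]]
[[524.0, -193.0, 44.0], [550.0, -149.0, 44.0], [537.0, -246.0, 44.0], [505.0, -143.0, 44.0], [487.0, -245.0, 44.0]]
```

View pics/crop.png

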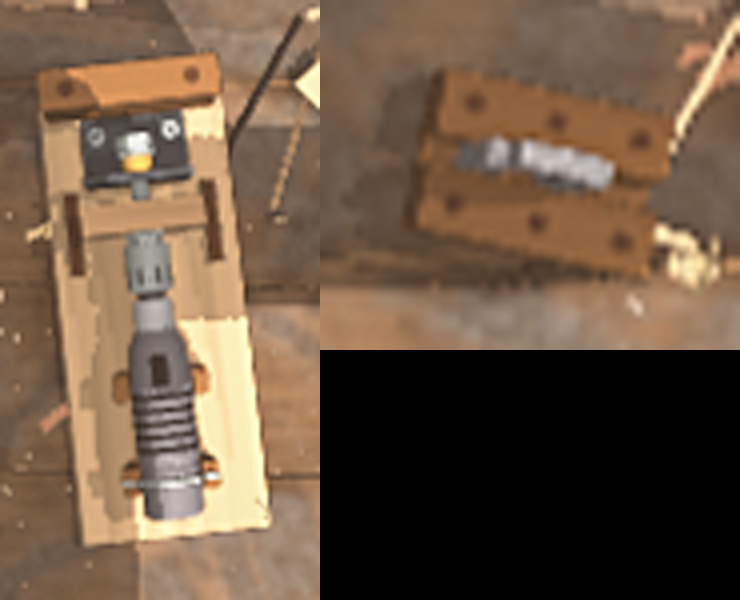

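The crop shows the rack's top corners at crop (440,68), (672,108), (650,278) and (418,222). The plate's dark groove strip runs (460,155)–(612,175). The jig's rail corners are (38,72), (216,55), (219,100), (45,118) and the board's front corners are (82,545), (272,525). I'll use these for a rough pose, then look with the wrist camera.

Run:
```python
from h import *
c=cam("top")
f=lambda pts:[[375+(x-320)/7-.4,205+y/7-.4] for x,y in pts]
g=lambda pts:[[290+x/4-.4,170+y/4-.4] for x,y in pts]
r=plane(c,f([(440,68),(672,108),(650,278),(418,222)]),44)
print("rack",r.round(0).tolist(),r.mean(0)); e=(r[0]+r[3]-r[1]-r[2])/2; ry=np.arctan2(e[1],e[0]); print("len",np.linalg.norm(e),"y dir deg",np.degrees(ry))
ra=plane(c,g([(38,72),(216,55),(219,100),(45,118)]),103); b=plane(c,g([(82,545),(272,525)]),18)
print("rail",ra.round(0).tolist(),"board",b.round(0).tolist())
rc=ra.mean(0)[:2]; bc=b.mean(0)[:2]; v=rc-bc; L=np.linalg.norm(v); yaw=np.arctan2(v[1],v[0]); print("L (329)",L,"yaw",np.degrees(yaw)); o=rc-69*v/L; print("jig",o)
s=r.mean(0)
# view rack: camera above it
for n,p,t in(("rack",s,0.),("jig",o,yaw)):
    d=np.array([np.cos(t),np.sin(t)])
    q=p[:2]-d*40 if n=="rack" else p[:2]-d*40
    arm.move_pose([q[0],q[1],270],down(t)); arm.sleep(.2)
    ob=arm.get_obs(); im=imaging.read_camera("wrist"); cv2.imwrite(f"pics/w_{n}.png",im[:,:,::-1]); np.save(f"w_{n}.npy",{k:ob[k] for k in("tcp_pos","tool_rot")},allow_pickle=True); print(ob["tcp_pos"],ob["qpos"],ob["clock"])
```

```text
rack [[567.0, -154.0, 44.0], [552.0, -252.0, 44.0], [480.0, -242.0, 44.0], [502.0, -145.0, 44.0]] [ 524.92452964 -197.97567266   44.        ]
len 99.1791933028937 y dir deg 79.40264328233553
rail [[633.0, 119.0, 103.0], [648.0, -7.0, 103.0], [616.0, -10.0, 103.0], [601.0, 113.0, 103.0]] board [[294.0, 83.0, 18.0], [311.0, -57.0, 18.0]]
L (329) 324.64411741999317 yaw 7.214232138131349
jig [556.05464197  45.1563706 ]
[ 484.77565439 -198.69105822  269.91208519] [-5.12366232e-01  8.69077816e-02 -2.13435068e-01  1.27055183e+00
 -7.20349230e-05  2.63045159e+00] 2.15
[516.54508518  38.81792238 269.96824006] [-4.97048479e-02  7.61722400e-02 -2.25066597e-01  1.26957287e+00
 -2.41448490e-04  2.96822430e+00] 3.35
```

View pics/w_rack.png

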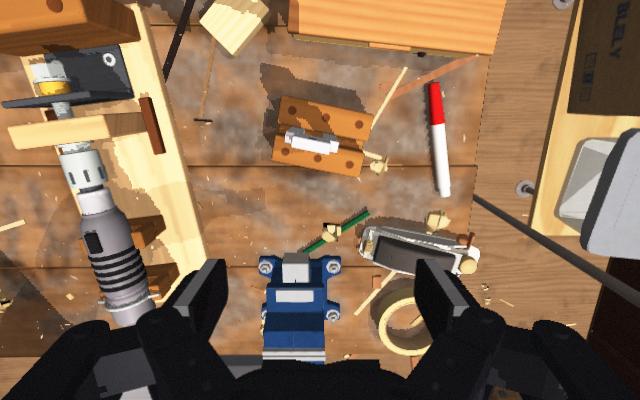

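View pics/w_jig.png

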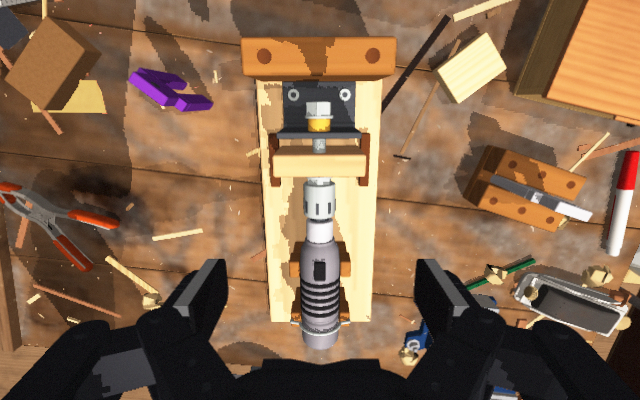

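The w_rack view shows the aluminium plate at (311,140) in the rack, whose corners are (283,96), (375,115), (363,177), (273,160). In w_jig, the fence strip is at y≈155–177, the bracket at y≈133, the head at (319,108), and the bolt between fence and bracket at (319,145). I'll take closer looks straddling each target, using opposite yaws over the jig to cancel mount error.

Run:
```python
from h import *
import pickle
s=np.array([525,-198.]); o=np.array([556,45.2]); t=np.radians(7.2); j=o+12*np.array([np.cos(t),np.sin(t)])
V={}
for n,p,z,y in(("ja",j,210,t+np.pi/2),("jb",j,210,t-np.pi/2),("r",s,210,np.radians(-100.6))):
    try: arm.move_pose([*p,z],down(y))
    except arm.PlanningError as e: print(n,e); continue
    arm.sleep(.25); ob=arm.get_obs(); im=imaging.read_camera("wrist"); V[n]=(ob,im); print(n,ob["tcp_pos"].round(1),ob["qpos"].round(2),ob["clock"])
pickle.dump(V,open("V.pkl","wb"))
o=np.zeros((600,800,3),np.uint8)
for n,(x,y) in(("ja",(0,0)),("jb",(400,0)),("r",(0,300))):
    if n in V: o[y:y+300,x:x+400]=cv2.resize(V[n][1][120:270,220:420,::-1],None,fx=2,fy=2,interpolation=cv2.INTER_CUBIC)
cv2.imwrite("pics/close.png",o)
```

```text
ja [567.9  46.7 210.2] [-0.03  0.2  -0.21  1.16 -0.    1.41] 5.0333
jb [567.9  46.7 210. ] [-0.03  0.2  -0.21  1.16 -0.   -1.73] 7.9833
r [ 525.4 -196.8  210. ] [-0.47  0.19 -0.22  1.16  0.   -1.86] 9.2583
```

View pics/close.png

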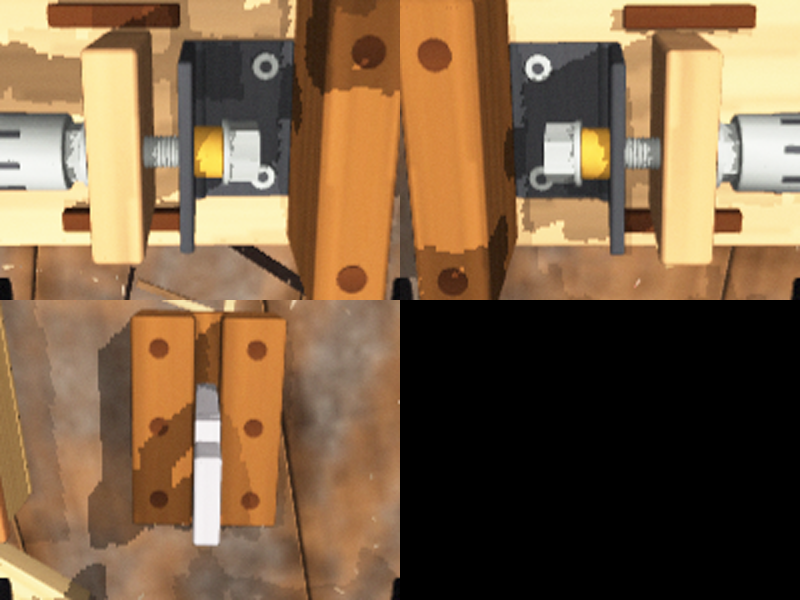

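In the close view, the bracket's front edge is at crop x≈180 (ja) and x≈624 (jb). The shank is at rows 137–167, the fence top's inner edge at x≈142 and 660, and the head at (241,150). The plate's tab top spans x 195–219, y 459–546. I'll convert these with sub-pixel edges.

Run:
```python
from h import *
import pickle
V=pickle.load(open("V.pkl","rb"))
def C(n): return cam("wrist",V[n][0])
def edge(n,y,x,w=6):
    r=cv2.GaussianBlur(V[n][1],(3,3),0)[y].astype(float).sum(1); g=np.abs(np.diff(r))[x-w:x+w]; k=int(g.argmax()); 
    s=g[max(0,k-1):k+2]; return x-w+max(0,k-1)+(s*np.arange(len(s))).sum()/s.sum()+.5, g[k]
full=lambda n,x,y:(220+(x-(400 if n=="jb" else 0))/2,120+(y-(300 if n=="r" else 0))/2)
# rows of bracket front edge
for n,x in(("ja",180),("jb",624)):
    P=[]
    for y in (65,80,95,200,210,220,230,240):
        X,Y=full(n,x,y); e,g=edge(n,int(Y),int(round(X)),4); P.append((e,int(Y)))
    w=plane(C(n),P,91); m=np.polyfit(w[:,1],w[:,0],1); print(n,"bracket front px",np.round(P,1).tolist()); print("  slope deg (yaw)",-np.degrees(np.arctan(m[0])),"x at y=46:",np.polyval(m,46.), "resid",(w[:,0]-np.polyval(m,w[:,1])).round(1))
    ends=plane(C(n),[full(n,(186 if n=="ja" else 618),a) for a in(42,253)],91); print("  bracket ends",ends.round(1).tolist(),"mid",ends.mean(0).round(1),np.linalg.norm(ends[0]-ends[1]))
    fe=plane(C(n),[full(n,a,b) for a,b in ([(151,36),(144,262)] if n=="ja" else [(652,36),(660,262)])],91); print("  fence",fe.round(1).tolist())
    X,_=full(n,165 if n=="ja" else 640,0); col=cv2.GaussianBlur(V[n][1],(1,3),0)[180:212,int(X)].sum(1); print("  shank col",col.tolist()); print("  bolt", plane(C(n),[full(n,165 if n=="ja" else 640,152)],75).round(1), "head",plane(C(n),[full(n,241 if n=="ja" else 563,150)],75).round(1))
a=plane(C("r"),[full("r",x,y) for x,y in[(195,459),(220,459),(218,546),(195,546)]],118); print("tab",a.round(1).tolist(),a.mean(0)); d=(a[0]+a[1]-a[2]-a[3])/2; print(np.linalg.norm(d),np.degrees(np.arctan2(d[1],d[0])))
b=plane(C("r"),[full("r",x,y) for x,y in[(133,316),(286,318),(275,525),(134,524)]],44); print("rack",b.round(1).tolist(),b.mean(0)); d=(b[0]+b[1]-b[2]-b[3])/2; print(np.linalg.norm(d),np.degrees(np.arctan2(d[1],d[0])))
```

```text
ja bracket front px [[308.3, 152.0], [307.5, 160.0], [308.4, 167.0], [308.8, 220.0], [309.5, 225.0], [309.9, 230.0], [308.7, 235.0], [309.6, 240.0]]
  slope deg (yaw) 7.5129012975836424 x at y=46: 557.18901900159 resid [ 0.3 -0.5  0.2 -0.3  0.3  0.5 -0.6  0.1]
  bracket ends [[555.0, 92.6, 91.0], [565.3, 6.1, 91.0]] mid [560.2  49.3  91. ] 87.10449980407752
  fence [[541.7, 93.2, 91.0], [548.4, -0.2, 91.0]]
  shank col [504, 492, 481, 472, 468, 470, 466, 432, 386, 380, 408, 434, 455, 481, 506, 521, 533, 555, 588, 610, 607, 588, 559, 529, 509, 496, 482, 467, 457, 458, 464, 469]
  bolt [[551.5  43.9  75. ]] head [[583.3  48.8  75. ]]
jb bracket front px [[332.5, 152.0], [332.6, 160.0], [333.5, 167.0], [332.8, 220.0], [331.5, 225.0], [331.5, 230.0], [331.5, 235.0], [331.7, 240.0]]
  slope deg (yaw) 7.005503068615565 x at y=46: 560.0309396732472 resid [ 0.4  0.2 -0.6 -0.7  0.3  0.2  0.2 -0. ]
  bracket ends [[568.9, -0.7, 91.0], [557.3, 85.5, 91.0]] mid [563.1  42.4  91. ] 87.02879171870948
  fence [[556.5, -4.5, 91.0], [539.3, 87.4, 91.0]]
  shank col [495, 508, 515, 515, 510, 507, 505, 490, 437, 368, 359, 436, 543, 613, 637, 639, 637, 637, 634, 622, 592, 532, 442, 354, 327, 359, 384, 385, 383, 380, 387, 419]
  bolt [[552.9  45.5  75. ]] head [[585.3  48.7  75. ]]
tab [[527.2, -206.7, 118.0], [518.5, -205.1, 118.0], [525.1, -172.1, 118.0], [533.4, -173.7, 118.0]] [ 526.0680606  -189.39746624  118.        ]
33.615386566797135 -100.94700616865816
rack [[546.8, -254.7, 44.0], [480.2, -241.5, 44.0], [499.7, -144.2, 44.0], [567.6, -157.3, 44.0]] [ 523.59965535 -199.43016578   44.        ]
99.45731683607588 -101.67663374494087
```

The two opposing views agree once averaged: the jig origin is about (558.6, 45.5) at yaw 7.2°, and the head is where it should be. The corrected tab centre is (524.4, -189.8), with the rack's y axis at 79°, and the tab's 33.6 mm matches the given 34. Now I'll grasp, lift and move above the slit.

Run:
```python
from h import *
q=down(np.radians(-101.))
def ob(t):
    o=arm.get_obs(); print(t,o["tcp_pos"].round(1),o["wrist_force"].round(1),o["moment"].round(2),o["opening"].round(1),round(o["grasp_force"],1),round(o["clock"],1))
arm.set_gripper(40,50)
arm.move_pose([524.4,-189.8,150],q); arm.move_straight([524.4,-189.8,112],vel=80); ob("at")
arm.set_gripper(0,50); ob("grip")
arm.move_straight([524.4,-189.8,160],vel=60); ob("up"); arm.move_straight([524.4,-189.8,240]); ob("up2")
im=imaging.read_camera("wrist")
t=np.radians(7.2); arm.move_pose([551.2,44.6,235],down(t-np.pi/2)); arm.sleep(.3); ob("over")
im2=imaging.read_camera("wrist"); s=imaging.read_camera("side")
o=np.zeros((600,800,3),np.uint8); o[:300,:480]=cv2.resize(im2,(480,300))[:,:,::-1]; o[300:,:480]=cv2.resize(s[130:280,200:440],(480,300))[:,:,::-1]; cv2.imwrite("pics/over.png",o[:,:480])
```

```text
Traceback (most recent call last):
AttributeError: 'float' object has no attribute 'round'
```

```bash
cat >> h.py <<'E'
def ob(t):
    o=arm.get_obs(); print(t,o["tcp_pos"].round(1),o["wrist_force"].round(1),o["moment"].round(2),round(o["opening"],1),round(o["grasp_force"],1),round(o["clock"],1)); return o
E
python3 - <<'E'
from h import *
ob("at")
arm.set_gripper(0,50); ob("grip")
arm.move_straight([524.4,-189.8,160],vel=60); ob("up"); arm.move_straight([524.4,-189.8,240]); ob("up2")
t=np.radians(7.2); arm.move_pose([551.2,44.6,235],down(t-np.pi/2)); arm.sleep(.3); ob("over")
im2=imaging.read_camera("wrist"); s=imaging.read_camera("side"); cv2.imwrite("pics/s1.png",s[:,:,::-1])
o=np.zeros((600,480,3),np.uint8); o[:300,:480]=cv2.resize(im2,(480,300))[:,:,::-1]; o[300:,:480]=cv2.resize(s[110:260,200:440],(480,300))[:,:,::-1]; cv2.imwrite("pics/over.png",o)
E
```

```text
at [ 524.5 -189.9  112.1] [-0.6  0.4  0.5] [ 0.04 -0.02 -0.01] 40.0 0.0 10.8
grip [ 525.  -190.1  112.7] [1.  0.1 2.4] [0.05 0.03 0.02] 9.1 51.9 11.2
up [ 524.  -189.6  159.6] [-0.7 -0.  -0.6] [0.02 0.03 0.  ] 8.9 51.6 12.1
up2 [ 523.9 -189.6  239.1] [ 0.4  1.  -1. ] [ 0.06  0.06 -0.05] 9.0 51.6 12.8
over [551.4  43.5 235. ] [ 0.5 -0.2 -0.6] [ 0.08  0.   -0.01] 8.8 51.6 14.0
```

View pics/over.png

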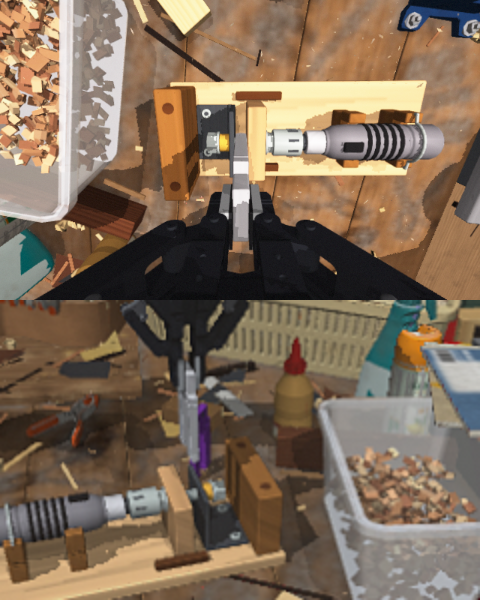

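The plate is held upright over the jig. In the wrist half, it hangs at (237,170) over the gap between fence and bracket; in the side half, its lower end is at (190,460), above the slit. I'll correct the small TCP offset and lower it in steps with force checks.

Run:
```python
from h import *
g=np.array([551.2,44.6]); off=np.zeros(2)
arm.move_straight([*g,193]); arm.sleep(.2); o=ob("a"); off=g-o["tcp_pos"][:2]; f0=o["wrist_force"]
for z in (183,173,163,153,143,133,123,119,117,116,115,114.,113):
    arm.move_straight([*(g+off),z],vel=40 if z>123 else 20); arm.sleep(.05)
    o=ob(z); d=o["wrist_force"]-f0
    if np.abs(d[:2]).max()>6 or d[2]>8: print("contact",d); break
```

```text
a [552.2  44.6 194.4] [ 0.3 -0.4 -0.9] [0.03 0.02 0.01] 9.0 51.6 14.8
183 [550.   44.6 182.8] [-0.3 -0.6 -0.6] [-0.08 -0.01 -0.01] 9.2 51.6 15.2
173 [550.1  44.6 172.8] [-0.2  0.8 -0.2] [-0.01  0.05  0.07] 9.0 51.6 15.7
163 [550.   44.6 162.8] [ 0.1 -0.   0.1] [-0.01 -0.   -0.03] 8.7 51.6 16.1
153 [550.1  44.6 152.8] [ 0.2 -0.8 -0.8] [ 0.03  0.05 -0.  ] 8.8 51.6 16.6
143 [550.   44.6 142.8] [ 0.3  0.2 -0.6] [-0.03 -0.03 -0.03] 9.1 51.6 17.0
133 [550.1  44.6 132.8] [ 0.1  0.9 -1.4] [0.   0.02 0.01] 9.0 51.6 17.5
123 [550.3  44.6 123.1] [-0.  -0.3 -2.2] [ 0.01 -0.    0.01] 9.0 51.6 18.2
119 [550.1  44.6 118.9] [-0.1 -0.2 -1.9] [-0.    0.02  0.02] 9.0 51.6 18.6
117 [550.2  44.6 116.9] [-0.7  1.3 -0.8] [ 0.    0.   -0.01] 9.1 51.6 18.9
116 [550.2  44.6 116. ] [ 0.2  0.8 -0.8] [ 0.04  0.04 -0.02] 9.3 51.6 19.2
115 [550.5  44.6 115.7] [-1.2  0.2  5.3] [0.   0.36 0.02] 9.2 52.3 19.5
114.0 [550.8  44.6 115.6] [-3.4  0.  10.6] [0.02 0.87 0.02] 9.0 53.3 19.8
contact [-3.75842635  0.44715242 11.52763712]
```

Run:
```python
from h import *
o=arm.get_obs(); p=o["tcp_pos"]
arm.set_gripper(30); ob("open")
arm.move_straight([p[0],p[1],160],vel=80); arm.move_straight([p[0],p[1],230]); 
t=np.radians(7.2); u=np.array([np.cos(t),np.sin(t)]); g=np.array([558.6,45.5])+33.3*u
arm.set_gripper(60)
arm.move_pose([*g,210],down(t-np.pi)); arm.sleep(.3); o=ob("over"); print(o["qpos"].round(2))
im=imaging.read_camera("wrist"); s=imaging.read_camera("side")
import pickle; pickle.dump((o,im),open("h.pkl","wb"))
c=np.zeros((600,600,3),np.uint8); c[:300]=cv2.resize(im[110:260,170:470],None,fx=2,fy=2,interpolation=cv2.INTER_CUBIC)[:,:,::-1]; c[300:]=cv2.resize(s[150:250,220:420],None,fx=3,fy=3,interpolation=cv2.INTER_CUBIC)[:,:,::-1]; cv2.imwrite("pics/head.png",c)
```

```text
open [549.9  44.6 113.5] [ 0.1 -0.8  0.4] [0.   0.02 0.  ] 30.0 0.0 20.1
over [591.6  49.7 210.1] [-0.6 -0.1 -0.1] [ 0.04 -0.02 -0.05] 59.9 0.0 23.6
[-0.03  0.24 -0.15  1.17 -0.   -0.15]
```

View pics/head.png

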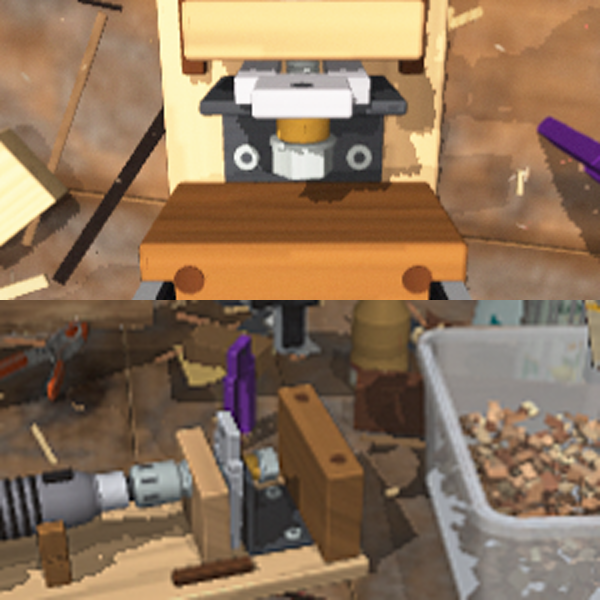

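The spacer stands in the slit astride the bolt: its tab is at (302,95) in the wrist half and the plate at (228,475) in the side half. The head is centred at (302,158), as expected. I'll descend into the gap and grip.

Run:
```python
from h import *
t=np.radians(7.2); u=np.array([np.cos(t),np.sin(t)]); g=np.array([558.6,45.5])+33.3*u
f0=arm.get_obs()["wrist_force"]; ok=True
for z in (130,110,100,90,80):
    arm.move_straight([*g,z],vel=80 if z>100 else 50); o=ob(z)
    if np.abs(o["wrist_force"]-f0).max()>6: print("contact"); ok=False; break
if ok:
    arm.set_gripper(0,80); o=ob("grip")
    for _ in range(3): arm.sleep(.5); ob("hold")
```

```text
130 [592.3  49.6 130.7] [-0.2 -0.5 -0.1] [ 0.03  0.01 -0.03] 60.2 0.0 24.8
110 [590.7  49.7 108.9] [0.3 0.5 0.7] [-0.02 -0.04  0.  ] 60.0 0.0 25.2
100 [591.2  49.7  99.5] [0.  0.2 0. ] [-0.02  0.02 -0.01] 60.1 0.0 25.6
90 [591.1  49.7  89.4] [-0.1 -0.1  0.5] [0.03 0.02 0.03] 60.2 0.0 25.9
80 [591.1  49.7  79.4] [ 0.1 -0.3 -0.9] [-0.04 -0.   -0.01] 60.3 0.0 26.2
grip [591.8  50.2  80.7] [-1.7  2.1  5.4] [0.46 0.35 0.02] 20.6 78.1 26.7
hold [591.8  50.2  80.7] [-1.4  2.6  5.7] [0.54 0.43 0.02] 20.4 78.1 27.2
hold [591.9  50.2  80.7] [-0.9  2.   6.4] [ 0.49  0.45 -0.02] 20.8 78.1 27.7
hold [591.9  50.1  80.7] [-1.2  2.1  5.4] [ 0.51  0.39 -0.05] 21.0 78.1 28.2
```

The opening reads about 21 mm. The gripper read 1 mm low on the 10 mm plate too, so the fingers are seated on the 22 mm flats. I'll hold, watch for the torque rise when the fence is home, and confirm by camera.

Run:
```python
from h import *
s0=imaging.read_camera("side")
for _ in range(12): arm.sleep(1); ob("hold")
s=imaging.read_camera("side"); arm.sleep(.5); s2=imaging.read_camera("side")
for n,a,b in(("28s-40s",s0,s),("0.5s apart",s,s2)): print(n,"px changed",(cv2.absdiff(a,b)[150:250,220:420].max(2)>25).sum())
c=np.vstack([cv2.resize(x[150:250,220:420],None,fx=3,fy=3,interpolation=cv2.INTER_CUBIC)[:,:,::-1] for x in(s0,s2)]); cv2.imwrite("pics/fin.png",c)
```

```text
hold [591.8  50.1  80.7] [-1.5  2.7  5.5] [ 0.46  0.4  -0.  ] 20.7 78.1 29.3
hold [591.8  50.1  80.7] [-1.2  2.4  4.7] [0.54 0.4  0.02] 20.7 78.1 30.3
hold [591.8  50.2  80.7] [-1.9  2.8  5.6] [ 0.5   0.42 -0.05] 20.8 78.1 31.3
hold [591.8  50.1  80.7] [-1.9  2.6  5.5] [ 0.5   0.45 -0.05] 20.8 78.1 32.3
hold [591.9  50.1  80.7] [-1.7  2.4  4.8] [ 0.51  0.39 -0.06] 20.4 78.1 33.3
hold [591.8  50.1  80.7] [-1.7  3.2  5. ] [ 0.51  0.38 -0.05] 20.5 78.1 34.3
hold [591.8  50.1  80.7] [-1.9  2.1  5.4] [0.49 0.46 0.01] 20.7 78.1 35.3
hold [591.8  50.2  80.7] [-1.8  1.9  5.9] [0.68 0.45 0.  ] 20.9 78.0 36.3
hold [591.8  50.2  80.7] [-1.9  2.6  5.9] [ 0.64  0.42 -0.01] 20.8 78.0 37.3
hold [591.8  50.2  80.7] [-1.3  1.3  6.3] [0.65 0.43 0.01] 20.6 78.0 38.3
hold [591.8  50.2  80.7] [-1.8  1.5  5.7] [0.67 0.42 0.  ] 20.7 78.0 39.3
hold [591.8  50.2  80.7] [-1.3  2.3  6.2] [0.61 0.44 0.07] 20.4 78.0 40.3
28s-40s px changed 313
0.5s apart px changed 0
```

View pics/fin.png

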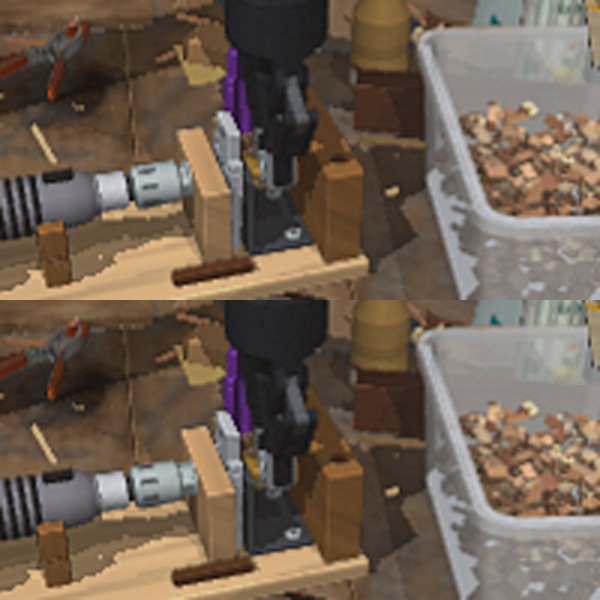

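The fence moved from x≈180 to x≈185–190 against the plate. The torque stepped up by about 0.17 N m at 36 s, and nothing has moved since, so the fence is home and the spindle is still. I'm handing the job in while still holding the head.

```bash
python3 -c "
from rig import arm
print(arm.close_job())"
```

```text
the job is handed in; nothing more can be done
None
```

The aluminium spacer stands in the slit astride the bolt, the fence looks fully drawn home (torque stepped up at 36 s and the driver stopped), and I handed the job in at about 41 s still gripping the bolt head at 78 N.

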